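# Find the hidden notch and release the stamp chest's drawer

## Robot

A 6-joint arm with a two-finger parallel gripper is mounted at the origin on the work surface. World frame = base frame: x ahead of the robot, y to its left, z up, the work surface at z = 0. Lengths are in m, angles in rad, forces in N, time in s.
With the tool pointing down it reaches from about 0.35 to 0.775 m from the base axis. Payload 5.5 kg.
Tool frame: the origin (TCP) lies midway between the tips of the shut fingers; the grasp point (between the pads) lies 19 mm behind it; z points along the fingers, y is the line along which they close (so a half turn about z gives the same grasp; the last joint's range is limited). The gripper opens to 85 mm and grips with 20 to 120 N. Pads are 22 mm wide; open, the fingers measure 114 mm over their backs; the gripper's body (76 mm by 85 mm) begins 54 mm behind the grasp point. The pads swing forward as they close: fully open they stand 13 mm farther back than shut.
Start: joints at [-1.259, 0.313, 0.046, 1.304, 0, 1.431], TCP at [0.251, -0.517, 0.231] pointing down, gripper open.
Joint ranges: [-2.76, 2.76], [-0.86, 1.69], [-1.03, 1.26], [-2.2, 2.34], [-1.47, 1.5], [-3.14, 3.14]. Speed limits (rad/s): [2.57, 2.57, 3.14, 3.14, 3.14, 3.14].

## Interface

Orientations are given as a unit quaternion [w, x, y, z].
In Python, from workcell import env gives the robot as it stands.
- The arm moves only by the tool move_arm, never from a script. Its argument "targets" is a list of rows, each a list of 3 entries, a list of its own where there are three numbers: the shift along the tool's x, y, z in mm, then the turn, a rotation vector about the tool's x, y, z in units of 10 degrees (1.0 is 10 degrees), then the closure, from -1 (fully open) to 1 (shut). In form: [[[dx, dy, dz], [ax, ay, az], gripper], ...]. A call has 1 to 5 rows; each row is the pose to reach, as a shift and turn from the pose commanded when the call began, along the tool's axes at that moment; what a row does not reach only later rows make up. A row lasts 1/8 s, in which the tool goes at most 62.5 mm and 10.7 degrees, less where a joint would pass 70% of its speed; a pose out of reach is approached as far as the arm can. A call with a gripper value outside its range is refused whole. The fingers move at their own pace and stop on an object; "squeeze" is the grip in N (left out, the last holds). Time passes only in rows, so rows that repeat a pose let the fingers close. It gives the time, the measured TCP pose, the force, the opening and the grip force at its end, in the units of the state.
- env.get_state(): the state, without advancing time (a new reading comes with each control period).
- env.read_camera(name): name is "side" or "top" or "wrist"; returns a dict with "pixels" (480x640x3 uint8, red, green, blue), "fovy" (degrees; the focal length in pixels is half the picture's height over the tangent of half this angle, whatever the lens; pixels are square), "cx", "cy" (the principal point, pixels), "extrinsics" (4x4, takes a point from world to camera coordinates); the wrist camera has in their place "mount" (4x4, takes a point from camera to tool coordinates, whose origin is the TCP and whose axes are the flange's). Camera axes: x right, y up, looking along -z (the intrinsics and any distortion apply to the point x, -y, -z); pixel columns grow to the right and rows downward; lengths in m; the calibration is good to about 2 mm. A picture is of the moment at which its call begins: read the wrist's pose just before it. There is no depth.
- env.hand_in(): hands the job in; it is judged then, once.
Trained networks look in a picture, given as the dict that the camera call returned (one of the last four; its "shot" number tells which), for a name from the list of things; names that differ only in an ending like _2 or _b are one class to them, and where a whole thing is asked for, a point or a joint stands for the part that bears it (a point fixed in the world has none). Each returns a list of dicts, best first, with "confidence" (0 to 1); they miss things now and then, are a little off and sometimes report something else, mostly with a low value. They report only what shows in the picture. A call takes as long as a camera call.
- env.spot_in(thing, picture): "centre" ([x, y, z] in m, in world coordinates, good to about 4 mm: the middle of the surface that is visible of it).
- env.regions_of(thing, picture): "mask" (480x640 bool, what is visible of it).
- env.landmark_of(thing, picture): "centre" ([x, y, z] in m, in world coordinates, good to about 4 mm: a listed point, or the origin of a listed thing).
The state is a dict: "clock": time; "joint_pos": joint angles; "qvel": joint speeds; "tau": joint torques, N m; "tcp_pos": TCP position; "orientation": TCP orientation; "wrist_force": force on the tool from outside, world axes, zero at the start; "ft_torque": the same for the moment, N m; "finger_gap": finger opening in m; "grip_force": force on a finger pad.
Only numpy, scipy, OpenCV 4.12 (cv2) and the standard library are available. Lean on these libraries where they do the work, as an engineer would, in place of code of your own. Each camera call takes 0.05 s, during which the arm holds its last target. There are 200 camera calls.

## Task

The stamp chest's drawer has no handle: it is released by a key hidden in a notch somewhere along the raised rail on top of the chest. With the fingers shut, put a fingertip on top of the rail close beside its ball end, slide it along the rail, touching it, until you find the notch, then press the key inside fully down so that the drawer comes out and stays out, and move clear. Only touch and press: do not touch the drawer, and leave everything else standing where it is.

Things in the scene. Friction and masses are not known exactly. Their poses are not given: they have to be found in the camera images.
- chest: dark wooden stamp chest 190 (x) x 400 (y) x 70 mm (z), fixed to the bench; its yaw and place vary. Origin: centre of its underside; x points to its back, y along its width, z up. Its flat top is 70 mm above the bench
- rail_mid (a point): middle of the top face of the dark wooden rail that stands on the chest's top, 60 mm behind the chest's centre; axes as the chest's. The rail runs along y from -180 to +180 mm of this point, is 24 mm wide (x) and 26 mm tall; its top face is 96 mm above the bench, flat to 0.5 mm but for the notch
- rail: the same rail, fixed; origin 26 mm below rail_mid. One notch, 56 mm long along y, cuts right across it; the notch's centre lies somewhere from -50 to +50 mm of rail_mid along y, anew each time, and is not reported: feel for it (nothing holds up a fingertip there) or look. A ball end stands at one end of the rail, a block end at the other
- ball_end: turned wooden ball end of the rail, fixed: a 32 mm ball on a 22 mm neck, its top 46 mm above the chest's top, so 20 mm above the rail. Origin on the chest's top, 187 mm along y from rail_mid, at the +y end or at the -y end
- block_end: square wooden block 40 (x) x 22 mm (y), 40 mm tall, fixed at the other end of the rail, also 187 mm from rail_mid. Origin on the chest's top
- key (a joint): the wooden key that forms the floor of the notch, as wide as the rail; it goes straight down. 0 = up (its top is 12 mm below the rail's top), 0.010 m = fully down (22 mm below the rail's top). It moves against about 3 N of friction and stays where it is left; going down it drives the drawer out, 4 mm for each mm
- drawer: handleless drawer in the chest's front (-x) face, front 306 x 44 mm; the key drives it 40 mm out towards the chest's -x. Origin (when shut) at the chest's origin; it goes with the drawer
- stamp: upright steel leather stamp, 16 mm round, 45 mm tall, standing on the chest in front of the rail; loose, to be left alone; origin at its underside
- weight: brass weight, 36 mm round, 28 mm tall, on the chest in front of the rail; loose, to be left alone; origin at its underside
- sander: cork block 35 x 55 x 25 mm, on the chest in front of the rail; loose, to be left alone; origin at its underside
- maul: turned wooden maul standing on its head on the bench, 64 mm at its widest, 155 mm tall; loose, to be left alone; origin at its underside
- awl: screwdriver-shaped awl, 160 mm long, lying on the bench behind the chest; loose, to be left alone; origin at its underside
- dye_jar: small jar with a black lid, 60 mm round, 75 mm tall, on the bench; loose, to be left alone; origin at its underside
- mug: white mug, 76 mm round, 85 mm tall, on the bench; loose, to be left alone; origin at its underside

How it is judged:
By the outcome, as a careful person would: the job done as asked, in the order asked, and still so for the second after the job is handed in, with the robot touching nothing.
It also fails if it takes over 61 s, if anything falls off the work surface, if the arm or the gripper's body presses on something with over 40 N, if the wrist force passes 120 N, or if a joint passes its speed limit or range.

## Working session

There is one attempt and no reset: what is moved stays moved. The work goes in short steps, Python scripts to look and compute and a tool call to move; the robot and the scene stay as the last step left them, time stands still between calls to the robot, and variables do not carry over. Pictures are saved under pics/ and viewed, at most 10 in all, crops included, and the job is handed in when it is done.

Besides the shell and the picture viewer there is one more tool, called after "Call:" as a command line: name --argument value ..., lists and objects as JSON in quotes. move_arm: Moves the arm, as the interface text tells. Its arguments: {"type":"object","properties":{"targets":{"type":"array","items":{"type":"array"}},"squeeze":{"type":"number"}},"required":["targets"]}

```bash
mkdir -p pics; python3 - <<'E'
from workcell import env
import cv2,numpy as np
s=env.get_state();print(s['clock'],s['tcp_pos'],s['orientation'],s['finger_gap'],s['wrist_force'])
for c in ['top','side']:
    p=env.read_camera(c);cv2.imwrite(f'pics/{c}1.png',p['pixels'][:,:,::-1])
    for t in ['chest','rail_mid','rail','ball_end','block_end','key','stamp','weight','sander','maul','mug','dye_jar']:
        r=env.landmark_of(t,p); print(c,t,[(np.round(a['centre'],3).tolist(),round(a['confidence'],2)) for a in r[:2]])
E
```

```text
0.0 [ 0.25086593 -0.51683061  0.23040535] [-8.95718777e-04  9.74595436e-01  2.23970819e-01 -7.33271687e-05] 0.08538355506070026 [ 0.58032014 -0.28588275  0.01116208]
top chest [([0.511, -0.081, 0.003], 0.81)]
top rail_mid []
top rail []
top ball_end [([0.575, 0.11, 0.068], 0.62)]
top block_end [([0.568, -0.269, 0.071], 0.78)]Traceback (most recent call last):
  File "<stdin>", line 7, in <module>
ValueError: it knows: awl, ball_end, block_end, chest, drawer, dye_jar, maul, mug, rail, rail_mid, sander, stamp, weight
```

```bash
python3 - <<'E'
from workcell import env
import cv2,numpy as np
for c in ['top','side']:
    p=env.read_camera(c);cv2.imwrite(f'pics/{c}1.png',p['pixels'][:,:,::-1])
    for t in ['chest','rail_mid','rail','ball_end','block_end','stamp','weight','sander','maul','mug','dye_jar']:
        r=env.landmark_of(t,p); print(c,t,[(np.round(a['centre'],3).tolist(),round(a['confidence'],2)) for a in r[:2]])
print(env.get_state()['clock'])
E
```

```text
top chest [([0.509, -0.083, -0.0], 0.68), ([0.461, -0.058, 0.075], 0.36)]
top rail_mid []
top rail []
top ball_end [([0.572, 0.114, 0.069], 0.5)]
top block_end [([0.571, -0.267, 0.071], 0.54)]
top stamp [([0.472, 0.037, 0.068], 0.44)]
top weight [([0.462, -0.056, 0.075], 0.77), ([0.568, -0.265, 0.069], 0.32)]
top sander [([0.469, -0.196, 0.066], 0.97)]
top maul [([0.456, 0.419, 0.003], 0.75)]
top mug [([0.455, -0.378, 0.004], 0.78), ([0.454, 0.42, 0.002], 0.47)]
top dye_jar [([0.56, -0.382, 0.002], 0.79)]
side chest [([0.514, -0.078, -0.001], 0.75)]
side rail_mid []
side rail []
side ball_end [([0.574, 0.111, 0.07], 0.66)]
side block_end [([0.572, -0.267, 0.07], 0.9), ([0.47, -0.197, 0.071], 0.68)]
side stamp [([0.698, 0.04, 0.002], 0.69), ([0.514, -0.078, 0.0], 0.67)]
side weight [([0.462, -0.058, 0.072], 0.68), ([0.699, 0.038, 0.001], 0.53)]
side sander [([0.469, -0.193, 0.067], 0.92), ([0.455, -0.383, -0.001], 0.5)]
side maul [([0.454, 0.42, 0.002], 0.61)]
side mug [([0.45, -0.383, 0.005], 0.95)]
side dye_jar [([0.556, -0.383, -0.001], 0.84)]
1.5
```

View pics/top1.png

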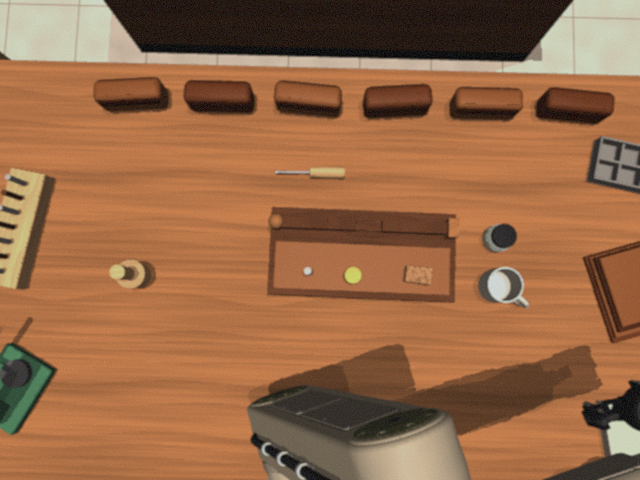

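View pics/side1.png

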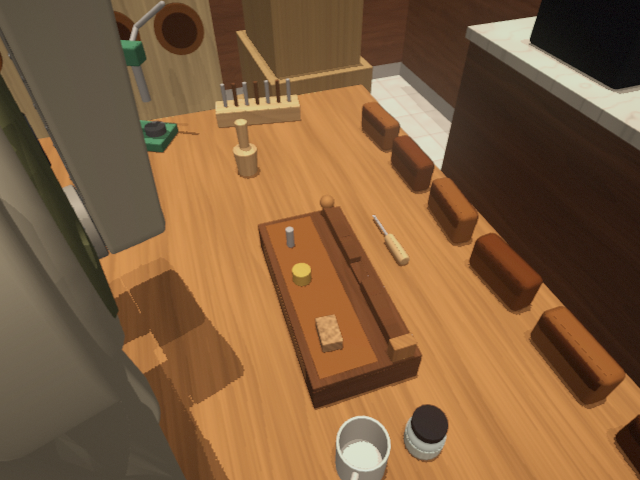

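The ball end is at top-view pixel (276,221), which is the +y end, and the block is at (453,228). There seems to be a faint notch near (368,226) in the top view and (355,265) in the side view. I'll rectify the rail's top plane to check this.

```bash
cat > h.py <<'E'
import numpy as np,cv2
def project(p,X):
    X=np.atleast_2d(X);E=np.array(p['extrinsics']);c=X@E[:3,:3].T+E[:3,3]
    f=240/np.tan(np.radians(p['fovy'])/2)
    K=np.array([[f,0,p['cx']],[0,f,p['cy']],[0,0,1]])
    d=np.array(p.get('distortion',np.zeros(5)),float)
    return cv2.projectPoints((c*[1,-1,-1]).reshape(-1,1,3),np.zeros(3),np.zeros(3),K,d)[0].reshape(-1,2)
def rect(p,mid,yaw,z,xr,yr,s=2):  # image: rows +x up, cols +y left; s px/mm
    ys=np.arange(yr,-yr,-1/s)/1e3; xs=np.arange(xr,-xr,-1/s)/1e3
    Y,X=np.meshgrid(ys,xs); c,n=np.cos(yaw),np.sin(yaw)
    W=np.stack([mid[0]+c*X-n*Y,mid[1]+n*X+c*Y,np.full_like(X,z)],-1).reshape(-1,3)
    uv=project(p,W).astype(np.float32).reshape(*X.shape,2)
    return cv2.remap(p['pixels'],uv[...,0],uv[...,1],cv2.INTER_CUBIC)[:,:,::-1]
E
python3 - <<'E'
from workcell import env
from h import *
out=[]
for c in ['top','side']:
    p=env.read_camera(c);print([k for k in p if k!='pixels'],p.get('distortion'))
    im=rect(p,[.5725,-.078],-.0066,.096,50,200)
    im=cv2.convertScaleAbs(im,alpha=2.0)
    for k in range(-200,201,50): 
        u=int((200-k)*2); cv2.line(im,(u,0),(u,12),(0,255,255),1)
    cv2.line(im,(0,100-24),(15,100-24),(0,255,0),1);cv2.line(im,(0,124),(15,124),(0,255,0),1)
    out.append(im)
    for t in ['rail','rail_mid','drawer']:
        r=env.landmark_of(t,p); print(c,t,[(np.round(a['centre'],3).tolist(),round(a['confidence'],2)) for a in r[:2]])
cv2.imwrite('pics/rect.png',np.vstack(out))
E
```

```text
['fovy', 'cx', 'cy', 'extrinsics', 'shot'] None
top rail []
top rail_mid []
top drawer [([0.469, 0.034, 0.068], 0.23)]
['fovy', 'cx', 'cy', 'extrinsics', 'shot'] None
side rail [([0.569, -0.261, 0.073], 0.55)]
side rail_mid []
side drawer []
```

View pics/rect.png

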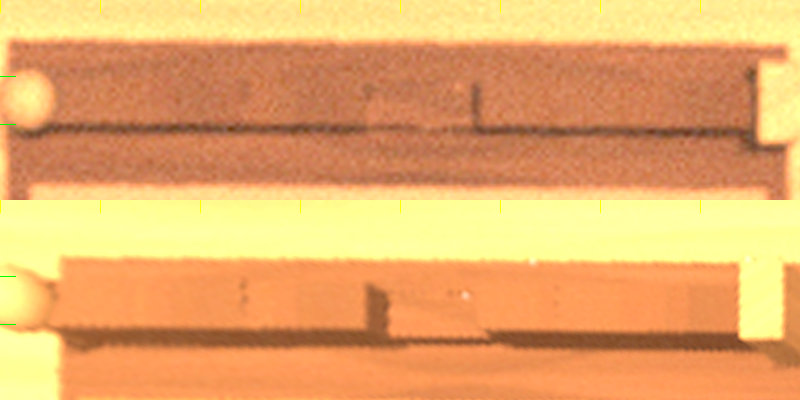

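The rectified view is sharp. The notch runs from about y=+17 to y=-38 mm relative to rail_mid, so its centre is near -10 mm. The rail lies at x≈0.571, with a yaw of about -0.5°. Next I'll shut the fingers and carry them high towards the ball end, turning the tool so its x axis runs along the rail.

Call:
move_arm --targets '[[[41, -29, 0], [0, 0, -0.5], 1], [[81, -58, 0], [0, 0, -1.0], 1], [[122, -87, 0], [0, 0, -1.5], 1], [[163, -116, 0], [0, 0, -2.0], 1], [[203, -145, 0], [0, 0, -2.5], 1]]' --squeeze 20

```text
clock: 2.52
tcp_pos: [0.371, -0.2969, 0.2315]
orientation: [0.0, 0.902, 0.431, 0.0]
wrist_force: [0.9, -0.2, 0.2]
finger_gap: 0.0006
grip_force: 0.0
```

```bash
cat >> h.py <<'E'
from scipy.spatial.transform import Rotation as Ro
MID=np.array([.571,-.079]);YAW=-.009
def plan(s,ry,z,rx=0,turn=True):
    R=Ro.from_quat(np.roll(s['orientation'],-1))
    c,n=np.cos(YAW),np.sin(YAW)
    T=np.array([MID[0]+c*rx-n*ry,MID[1]+n*rx+c*ry,z])
    d=R.inv().apply(T-s['tcp_pos'])*1e3
    Rt=Ro.from_matrix(np.array([[-n,c,0],[c,n,0],[0,0,-1.]]).T)
    t=np.degrees((R.inv()*Rt).as_rotvec())/10
    print('clock',round(s['clock'],2),'tcp',np.round(s['tcp_pos'],4),'gap',round(s['finger_gap'],4),'F',np.round(s['wrist_force'],2),'shift',d.round(1),'turn',t.round(2))
E
python3 -c "
from workcell import env
from h import *
plan(env.get_state(),.152,.16)"
```

```text
clock 2.52 tcp [ 0.371  -0.2969  0.2315] gap 0.0006 F [ 0.94 -0.18  0.22] shift [414.2 -76.1  71.4] turn [ 0.    0.   -3.84]
```

Call:
move_arm --targets '[[[54, -10, 0], [0, 0, -0.6], 1], [[108, -20, 0], [0, 0, -1.2], 1], [[162, -30, 0], [0, 0, -1.8], 1], [[216, -40, 0], [0, 0, -2.4], 1], [[270, -50, 0], [0, 0, -3.0], 1]]'

```text
clock: 3.15
tcp_pos: [0.5027, -0.0556, 0.2316]
orientation: [0.0, 0.76, 0.65, 0.0]
wrist_force: [0.7, -1.6, 0.3]
finger_gap: 0.0002
grip_force: 0.0
```

```bash
python3 -c "
from workcell import env
from h import *
plan(env.get_state(),.152,.16)"
```

```text
clock 3.15 tcp [ 0.5027 -0.0556  0.2316] gap 0.0002 F [ 0.65 -1.59  0.27] shift [137.9  48.8  71.6] turn [ 0.01  0.   -0.84]
```

Call:
move_arm --targets '[[[45, 16, 0], [0, 0, -0.28], 1], [[90, 32, 0], [0, 0, -0.56], 1], [[135, 48, 20], [0, 0, -0.84], 1], [[138, 49, 50], [0, 0, -0.84], 1], [[138, 49, 50], [0, 0, -0.84], 1]]'

```text
clock: 3.78
tcp_pos: [0.5704, 0.072, 0.1788]
orientation: [-0.002, 0.711, 0.703, -0.002]
wrist_force: [-0.3, 0.7, -0.6]
finger_gap: 0.0001
grip_force: 0.0
```

```bash
python3 - <<'E'
from workcell import env
from h import *
s=env.get_state();plan(s,.152,.12)
p=env.read_camera('wrist');print([k for k in p if k!='pixels'],np.round(p['mount'],3).tolist())
E=np.eye(4);E[:3,:3]=Ro.from_quat(np.roll(s['orientation'],-1)).as_matrix();E[:3,3]=s['tcp_pos']
p['extrinsics']=np.linalg.inv(E@np.array(p['mount']))
im=p['pixels'][:,:,::-1].copy()
c,n=np.cos(YAW),np.sin(YAW)
for a in [(x,y) for y in (.18,.176,.152,.1,.05,0) for x in (-.012,.012)]:
    u=project(p,[MID[0]+c*a[0]-n*a[1],MID[1]+n*a[0]+c*a[1],.096])[0]
    if abs(u).max()<2000: cv2.circle(im,tuple(int(v) for v in u),3,(0,255,0),-1)
u=project(p,[MID[0]-n*.187,MID[1]+c*.187,.116])[0];cv2.circle(im,tuple(int(v) for v in u),3,(0,0,255),-1)
cv2.imwrite('pics/w1.png',im)
for t in ['ball_end']:
    r=env.landmark_of(t,p); print(t,[(np.round(a['centre'],3).tolist(),round(a['confidence'],2)) for a in r[:2]])
E
```

```text
clock 3.77 tcp [0.5704 0.072  0.1788] gap 0.0001 F [-0.34  0.73 -0.61] shift [ 1.   2.3 58.8] turn [-0.03  0.   -0.01]
['fovy', 'cx', 'cy', 'mount', 'shot'] [[-0.0, 0.965, 0.263, 0.067], [1.0, -0.0, 0.001, 0.0], [0.001, 0.263, -0.965, -0.141], [0.0, 0.0, 0.0, 1.0]]
ball_end [([0.57, 0.106, 0.068], 0.63)]
```

View pics/w1.png

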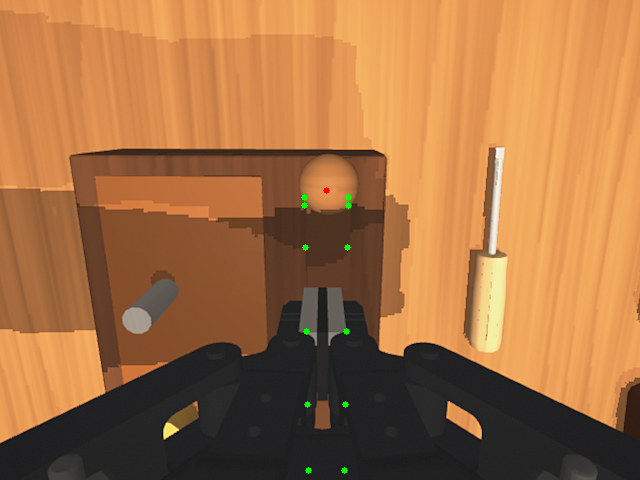

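The wrist view shows the ball at (328,184). My model predicted about (326,186), so the rail pose is right to about 1 mm (+1 mm in x, +1 mm in y). The tip is centred over the rail at about 150 mm, so I'll lower it.

Call:
move_arm --targets '[[[2, 2, 25], [0, 0, 0], 1], [[4, 2, 50], [0, 0, 0], 1], [[4, 2, 70], [0, 0, 0], 1], [[4, 2, 77], [0, 0, 0], 1], [[4, 2, 77], [0, 0, 0], 1]]'

```text
clock: 4.5
tcp_pos: [0.5746, 0.0747, 0.1053]
orientation: [0.0, 0.712, 0.702, 0.0]
wrist_force: [0.8, 0.1, 1.4]
finger_gap: 0.0
grip_force: 0.0
```

```bash
sed -i 's/MID=.*;YAW/MID=np.array([.572,-.078]);YAW/' h.py; python3 -c "
from workcell import env
from h import *
plan(env.get_state(),.153,.096)"
```

```text
clock 4.5 tcp [0.5746 0.0747 0.1053] gap 0.0 F [0.83 0.06 1.42] shift [ 0.3 -1.3  9.2] turn [ 0.01  0.   -0.03]
```

Call:
move_arm --targets '[[[0, -1, 3], [0, 0, 0], 1], [[0, -1, 5], [0, 0, 0], 1], [[0, -1, 6], [0, 0, 0], 1], [[0, -1, 7], [0, 0, 0], 1], [[0, -1, 7], [0, 0, 0], 1]]'

```text
clock: 5.12
tcp_pos: [0.5731, 0.0753, 0.0972]
orientation: [-0.0, 0.711, 0.703, -0.0]
wrist_force: [0.4, -0.2, -1.4]
finger_gap: 0.0003
grip_force: 0.0
```

Call:
move_arm --targets '[[[0, 0, 1], [0, 0, 0], 1], [[0, 0, 2], [0, 0, 0], 1], [[0, 0, 2], [0, 0, 0], 1]]'

```text
clock: 5.5
tcp_pos: [0.5733, 0.0753, 0.0961]
orientation: [0.0, 0.711, 0.703, 0.0]
wrist_force: [-1.6, -0.3, 5.6]
finger_gap: 0.0001
grip_force: 2.6
```

Contact at z=0.096 with 5.6 N, exactly rail height. I'll slide towards -y with slightly more press.

Call:
move_arm --targets '[[[-4, 0, 0.5], [0, 0, 0], 1], [[-12, 0, 0.5], [0, 0, 0], 1], [[-20, 0, 0.5], [0, 0, 0], 1], [[-28, 0, 0.5], [0, 0, 0], 1], [[-36, 0, 0.5], [0, 0, 0], 1]]'

```text
clock: 6.12
tcp_pos: [0.5739, 0.0402, 0.0961]
orientation: [0.0, 0.711, 0.703, 0.002]
wrist_force: [0.6, 4.3, 5.3]
finger_gap: 0.0
grip_force: 2.9
```

Call:
move_arm --targets '[[[-8, 0, 0.3], [0, 0, 0], 1], [[-16, -0.3, 0.3], [0, 0, 0], 1], [[-24, -0.6, 0.3], [0, 0, 0], 1], [[-32, -0.8, 0.3], [0, 0, 0], 1], [[-40, -1, 0.3], [0, 0, 0], 1]]'

```text
clock: 6.75
tcp_pos: [0.5726, 0.0004, 0.096]
orientation: [0.0, 0.711, 0.703, 0.002]
wrist_force: [0.1, 4.2, 7.2]
finger_gap: 0.0002
grip_force: 3.4
```

Call:
move_arm --targets '[[[-8, 0, 0], [0, 0, 0], 1], [[-16, 0, 0], [0, 0, 0], 1], [[-24, 0, 0], [0, 0, 0], 1], [[-32, 0, 0], [0, 0, 0], 1], [[-40, 0, 0], [0, 0, 0], 1]]'

```text
clock: 7.38
tcp_pos: [0.5717, -0.0399, 0.0956]
orientation: [0.0, 0.711, 0.703, 0.002]
wrist_force: [0.1, 4.5, 6.5]
finger_gap: -0.0002
grip_force: 3.3
```

Call:
move_arm --targets '[[[-6, 0, 0], [0, 0, 0], 1], [[-12, 0, 0], [0, 0, 0], 1], [[-17, 0, 0], [0, 0, 0], 1], [[-22, 0, 0], [0, 0, 0], 1], [[-27, 0, 0], [0, 0, 0], 1]]'

```text
clock: 8.0
tcp_pos: [0.5713, -0.0669, 0.0956]
orientation: [0.0, 0.711, 0.703, 0.001]
wrist_force: [-0.3, 3.8, 5.7]
finger_gap: 0.0004
grip_force: 2.9
```

Call:
move_arm --targets '[[[-4, 0, 0], [0, 0, 0], 1], [[-8, 0, 0], [0, 0, 0], 1], [[-8, 0, 0], [0, 0, 0], 1]]'

```text
clock: 8.38
tcp_pos: [0.57, -0.0762, 0.0941]
orientation: [-0.0, 0.712, 0.702, -0.0]
wrist_force: [-0.4, -0.1, 0.0]
finger_gap: 0.0001
grip_force: 0.0
```

Support vanished between rail y=+11 and +2: force is zero and the tip dropped 1.5 mm. That matches the notch edge seen in the image at +17 less the 11 mm half tip. I'll move to the notch centre and go down.

Call:
move_arm --targets '[[[-5, 1, 0], [0, 0, 0], 1], [[-10, 1.5, 2], [0, 0, 0], 1], [[-12, 1.5, 6], [0, 0, 0], 1], [[-12, 1.5, 10], [0, 0, 0], 1], [[-12, 1.5, 12], [0, 0, 0], 1]]'

```text
clock: 9.0
tcp_pos: [0.5717, -0.0878, 0.0824]
orientation: [0.0, 0.711, 0.703, -0.0]
wrist_force: [-0.6, -0.0, 2.8]
finger_gap: -0.0
grip_force: 1.2
```

Call:
move_arm --targets '[[[0, 0, 2], [0, 0, 0], 1], [[0, 0, 4], [0, 0, 0], 1], [[0, 0, 6], [0, 0, 0], 1], [[0, 0, 8], [0, 0, 0], 1], [[0, 0, 8], [0, 0, 0], 1]]'

```text
clock: 9.62
tcp_pos: [0.5716, -0.0876, 0.0741]
orientation: [-0.0, 0.711, 0.703, 0.0]
wrist_force: [-0.2, -0.2, 0.4]
finger_gap: -0.0001
grip_force: 0.1
```

Call:
move_arm --targets '[[[0, 0, 1], [0, 0, 0], 1], [[0, 0, 2], [0, 0, 0], 1], [[0, 0, 2], [0, 0, 0], 1], [[0, 0, 2], [0, 0, 0], 1]]'

```text
clock: 10.12
tcp_pos: [0.5717, -0.0877, 0.074]
orientation: [0.0, 0.711, 0.703, 0.0]
wrist_force: [-3.8, 0.9, 11.6]
finger_gap: -0.0001
grip_force: 6.0
```

Solid stop at 0.074, the fully-down height. I'll press a little more, then lift straight up clear.

Call:
move_arm --targets '[[[0, 0, 1.5], [0, 0, 0], 1], [[0, 0, 1.5], [0, 0, 0], 1], [[0, 0, 1.5], [0, 0, 0], 1]]'

```text
clock: 10.5
tcp_pos: [0.5718, -0.0877, 0.074]
orientation: [0.001, 0.711, 0.703, 0.0]
wrist_force: [-7.6, 2.4, 20.9]
finger_gap: -0.0004
grip_force: 10.6
```

Call:
move_arm --targets '[[[0, 0, -8], [0, 0, 0], 1], [[0, 0, -25], [0, 0, 0], 1], [[0, 0, -60], [0, 0, 0], 1], [[0, 0, -110], [0, 0, 0], 1], [[0, 0, -130], [0, 0, 0], 1]]'

```text
clock: 11.12
tcp_pos: [0.573, -0.088, 0.2038]
orientation: [0.002, 0.711, 0.703, 0.001]
wrist_force: [0.8, -0.3, 0.2]
finger_gap: 0.0003
grip_force: 0.0
```

```bash
python3 - <<'E'
from workcell import env
import cv2,numpy as np
s=env.get_state();print(s['clock'],s['tcp_pos'],s['wrist_force'])
p=env.read_camera('side')
print([(np.round(a['centre'],3).tolist(),round(a['confidence'],2)) for a in env.landmark_of('drawer',p)])
cv2.imwrite('pics/side2.png',p['pixels'][:,:,::-1])
p=env.read_camera('top');cv2.imwrite('pics/top2.png',p['pixels'][:,:,::-1])
E
```

```text
11.125 [ 0.57297273 -0.08797292  0.20384529] [ 0.79169211 -0.29057409  0.17181483]
[([0.454, -0.381, 0.001], 0.42)]
```

View pics/side2.png

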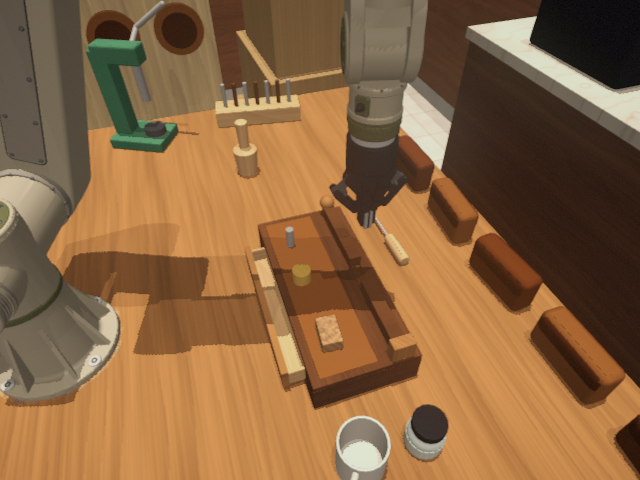

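View pics/top2.png

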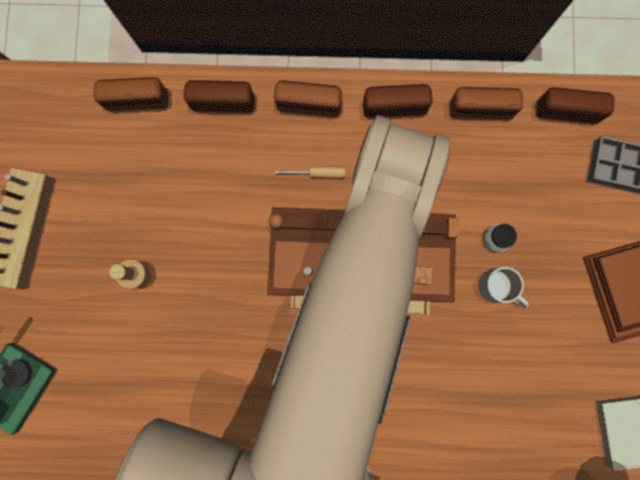

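The side view shows the drawer out, its pale wood running from (262,255) to (290,375). The stamp, weight, sander and the bench items stand where they were, and the gripper is well clear.

```bash
python3 -c "
from workcell import env
print(env.hand_in())"
```

```text
the job is handed in; nothing more can be done
None
```

I slid the shut fingertip along the rail from beside the ball end and found the notch about 10 mm to the -y side of the rail's middle. I pressed the key to its stop (z = 0.074 m), the drawer came out and stayed out, and I moved clear and handed in at about 11 s.

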